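Hold the reference cell in the water tester's beam

TASK

Get the tap-water tester ready for its zero reading: first switch its lamp on by pushing the small toggle lever beside the lamp fully over, away from the robot. Then take the reference cell (the taller one, with the round knob on its cap) out of the rack, touching it only on its two frosted ribbed faces, never on the clear windows or the cap, and finish holding it still and upright, midway between lamp and sensor and centred on the beam, with its clear windows squarely facing the lamp and the sensor. Keep hold of it at the end, do not let it touch the tester, and leave the shorter cell, the mug, the honey jar and the tape roll where they are.

Things in the scene. Friction and masses are not known exactly. Their poses are not given: they have to be found in the camera images.
- ref_center (a point): centre of the loose reference cell (70 g): upright, 36 mm across the ribbed frosted faces (own x), 28 mm across the glass windows (own y), 62 mm tall plus a black cap with round knob (75 mm in all; cap 28 x 20 mm). Point on its axis, 35 mm above its underside, mid-height of the faces. z up; a half turn changes nothing. Stands loose in a rack recess, yaw within 0.35 rad of the rack's
- other_center (a point): centre of the other cell, loose: same make, 36 x 28 mm but only 42 mm tall plus a flat black cap 6 mm high without a knob. The point is 25 mm above its underside. It stands in the other recess of the rack and stays there
- ref_frosted0: one of the two white, ribbed, frosted grip faces of the reference cell: a narrow side face 28 mm wide and 50 mm tall, the two being 36 mm apart (outer faces at own x = +18 and -18 mm of the cell). Origin and axes are the cell's: centre of its underside, 35 mm below ref_center. Grip here
- ref_frosted1: one of the two white, ribbed, frosted grip faces of the reference cell: a narrow side face 28 mm wide and 50 mm tall, the two being 36 mm apart (outer faces at own x = +18 and -18 mm of the cell). Origin and axes are the cell's: centre of its underside, 35 mm below ref_center. Grip here
- ref_window0: one of the two clear glass windows of the reference cell: a broad face 29.5 mm wide and 50 mm tall, the two being 28 mm apart (outer faces at own y = +14 and -14 mm of the cell). Same origin and axes as the cell (origin at the centre of its underside). Not to be touched
- ref_window1: one of the two clear glass windows of the reference cell: a broad face 29.5 mm wide and 50 mm tall, the two being 28 mm apart (outer faces at own y = +14 and -14 mm of the cell). Same origin and axes as the cell (origin at the centre of its underside). Not to be touched
- ref_cap: black cap with round knob on top of the reference cell, 62 to 75 mm above the cell's underside. Same origin and axes as the cell (origin at the centre of its underside). Not to be touched
- rack: grey fixed rack plate, 85 (own x) x 185 (own y) x 14 mm high, with two round recesses 48 mm across and 8 mm deep at own y = -45 and +45 mm, one cell in each, either way round. Origin at the centre of its underside, on the worktop
- tester_beam (a point): middle of the light beam of the fixed white tester, 115 mm over the worktop. The beam runs along own y from lamp (+y) to sensor (-y); own x points away from the robot. Both are grey barrels 34 mm across on posts, with a free gap of 112 mm (y -56 to +56), reaching to 98 mm either side. Base plate 14 mm high, x -45 to +45, y -105 to +205 mm
- tester: the whole tester (fixed), origin on the worktop directly below tester_beam, same axes
- lamp_lever_tip (a point): centre of the 26 mm black ball on the lamp's toggle lever, which stands on the tester's base beyond the lamp, at own x = 0, y = +168 mm of the tester. Pivot 36 mm over the worktop, ball centre 55 mm from the pivot; it swings in the tester's x-z plane. Its block is 70 (x) x 50 (y) mm, top 39 mm over the worktop
- lamp_lever (a joint): lamp lever angle in rad: near 0 off (leaning 0.5 rad from upright toward the robot), 1.0 fully on (leaning 0.5 rad away from the robot). Light to push (about 1.5 N at the ball), stays where it is left
- mug: green mug, 81 x 89 x 72 mm, standing behind the work, origin at the centre of its underside; leave alone
- honey: small jar with a red lid, 60 mm across, 86 mm tall, origin at the centre of its underside; leave alone
- tape: roll of tape lying flat, 104 mm across, 25 mm high, origin at the centre of its underside; leave alone
Mind the look-alikes: they are no part of the job. Leave any green look-alike of the part that bears ref_center alone. Leave any orange look-alike of the part that bears other_center alone.

How it is judged:
By the outcome, as a careful person would: the job done as asked, in the order asked, and still so for the second after the job is handed in, while the arm keeps its last pose, push and grip.
It also fails if it takes over 51 s, if anything falls off the work surface, if the arm or the gripper's body presses on something with over 40 N, if the wrist force passes 120 N, or if a joint passes its speed limit or range.

ROBOT

A 6-joint arm with a two-finger parallel gripper is mounted at the origin on a cart in front of the work surface, level with it; the furniture and walls round the work are solid. World frame = base frame: x ahead of the robot, y to its left, z up, the work surface at z = 0. Lengths are in m, angles in rad, forces in N, time in s.
With the tool pointing down it reaches from about 0.25 to 0.725 m from the base axis. Payload 4 kg.
Tool frame: the origin (TCP) lies at the very end of the fingers, on their centre line; the grasp point (between the pads) lies ctrl.grasp_offset behind it (ctrl.grasp_offset is the distance from the TCP to the grasp point, in m); z points along the fingers, y is the line along which they close (so a half turn about z gives the same grasp; the last joint's range is limited). The gripper opens to 85 mm and grips with 20 to 120 N. Pads are 22 mm wide; open, the fingers measure 114 mm over their backs; the gripper's body (76 mm by 85 mm) begins 54 mm behind the grasp point. The pads swing forward as they close: fully open they stand 13 mm farther back than shut.
Start: joints at [1.201, 0.241, 0.005, 1.335, 0, 1.571], TCP at [0.181, 0.466, 0.231] pointing down, gripper open.
Joint ranges: [-2.72, 2.72], [-1.05, 1.87], [-1.09, 1.28], [-1.99, 2.15], [-1.42, 1.44], [-3.14, 3.14]. Speed limits (rad/s): [2.79, 2.79, 3.14, 3.14, 3.14, 3.14].

INTERFACE

Orientations are given as a rotation vector (axis times angle).
In Python, from bench import sensors, snapshot, ctrl gives the robot as it stands. The module is installed in compiled form; this text tells all that it offers.
- The arm moves only by the tool send_rows, never from a script. Its argument "targets" is a list of rows, each an object of numbers: "x", "y", "z": the shift along the world's x, y, z in cm; "ax", "ay", "az": the turn, a rotation vector about the world's x, y, z in degrees; "grip": the finger opening in cm, from 0 to 8.54. In form: [{"x": .., "y": .., "z": .., "ax": .., "ay": .., "az": .., "grip": ..}, ...]. A call has 1 to 12 rows; each row shifts and turns the commanded pose from where the row before left it; what a row does not reach is not made up. A row lasts 1/8 s, in which the tool goes at most 62.5 mm and 10.7 degrees, less where a joint would pass 70% of its speed; a pose out of reach is approached as far as the arm can. A call is refused whole if a number of a shift passes 6.25 or a number of a turn 10.7, either way. A call with a gripper value outside its range is refused whole. The fingers move at their own pace and stop on an object; "squeeze" is the grip in N (left out, the last holds). Time passes only in rows, so rows that do not move let the fingers close. It gives the time, the measured TCP pose, the force, the opening and the grip force at its end, in the units of the state.
- sensors.observe(): the state, without advancing time (a new reading comes with each control period).
- snapshot(name): name is "side" or "top"; returns a dict with "color" (384x512x3 uint8, red, green, blue), "depth" (384x512 float32, m along the optical axis (not along the pixel's ray), 0 where there is no reading), "fx", "fy", "cx", "cy" (pixels), "position" and "orientation" of the camera in the world. Camera axes: x right, y down, z forward; pixel columns grow to the right and rows downward; lengths in m; the calibration is good to about 2 mm. A picture is of the moment at which its call begins.
- ctrl.sign_off(): hands the job in; it is judged then, once.
The state is a dict: "t": time; "joint_pos": joint angles; "joint_vel": joint speeds; "joint_torque": joint torques, N m; "tool_pos": TCP position; "orientation": TCP orientation; "contact_force": force on the tool from outside, world axes, zero at the start; "moment": the same for the moment, N m; "finger_gap": finger opening in m; "gripper_force": force on a finger pad.
Only numpy, scipy, OpenCV 4.12 (cv2) and the standard library are available. Lean on these libraries where they do the work, as an engineer would, in place of code of your own. Each camera call takes 0.05 s, during which the arm holds its last target. There are 200 camera calls.

## Working session

There is one attempt and no reset: what is moved stays moved. The work goes in short steps, Python scripts to look and compute and a tool call to move; the robot and the scene stay as the last step left them, time stands still between calls to the robot, and variables do not carry over. Pictures are saved under pics/ and viewed, at most 10 in all, crops included, and the job is handed in when it is done.

Besides the shell and the picture viewer there is one more tool, called by a JSON object that holds its "op" and its "data", one argument or row to a line. send_rows: Moves the arm, as the interface text tells. Its arguments: {"type":"object","properties":{"targets":{"type":"array","items":{"type":"object","properties":{"x":{"type":"number"},"y":{"type":"number"},"z":{"type":"number"},"ax":{"type":"number"},"ay":{"type":"number"},"az":{"type":"number"},"grip":{"type":"number"}}}},"squeeze":{"type":"number"}},"required":["targets"]}

```bash
mkdir -p pics
cat > h.py <<'E'
import numpy as np, cv2
from scipy.spatial.transform import Rotation as R
from bench import sensors, snapshot, ctrl
def rot(s):
    o=np.array(s["orientation"],float)
    if o.shape==(3,3): return o
    return R.from_rotvec(o).as_matrix() if o.size==3 else R.from_quat(o).as_matrix()
def pts(s):
    h,w=s["depth"].shape; u,v=np.meshgrid(np.arange(w),np.arange(h)); d=s["depth"]
    p=np.stack([(u-s["cx"])/s["fx"]*d,(v-s["cy"])/s["fy"]*d,d],-1)
    return p@rot(s).T+np.array(s["position"])
def proj(s,P):
    q=(np.atleast_2d(P)-s["position"])@rot(s); return np.c_[q[:,0]/q[:,2]*s["fx"]+s["cx"],q[:,1]/q[:,2]*s["fy"]+s["cy"]]
E
python3 - <<'E'
from h import *
print(ctrl.grasp_offset, sensors.observe())
for n in("top","side"):
    s=snapshot(n); np.savez("%s0.npz"%n,**s); print(n,s["position"],s["orientation"],s["fx"],s["cx"],s["cy"])
    cv2.imwrite("pics/%s0.png"%n,cv2.resize(s["color"][...,::-1],(800,600),interpolation=cv2.INTER_CUBIC))
E
```

```text
0.0187 {'t': 0.0, 'joint_pos': array([1.20105374e+00, 2.41410561e-01, 3.74907746e-03, 1.33519805e+00,
       2.60642231e-06, 1.57078086e+00]), 'joint_vel': array([ 2.82678644e-05,  5.03531330e-04, -6.55555083e-04, -1.50964621e-04,
        5.96755240e-04, -1.47850025e-03]), 'joint_torque': array([-1.56143260e-04, -3.72315109e+01,  2.52409369e+01,  1.69901684e-02,
       -2.04466446e-04, -4.38337452e-06]), 'tool_pos': array([0.18046311, 0.46563288, 0.23042364]), 'orientation': array([-0.57739326, -3.08768721,  0.00318451]), 'contact_force': array([0.26756845, 0.38597108, 1.58638143]), 'moment': array([-0.02424806,  0.00681865, -0.03293516]), 'gripper_force': 0.0, 'finger_gap': 0.08517872782255005}
top [0.29250013 0.08883113 1.4087138 ] [-2.03326935  2.17931627 -0.23561987] 419.15191438586527 254.89794645571348 190.53939474762973
side [0.66223476 1.1124222  0.57185622] [-0.09739421 -2.58304503  1.66091322] 464.35322266283555 251.0752915177096 190.9904843269153
```

View pics/top0.png

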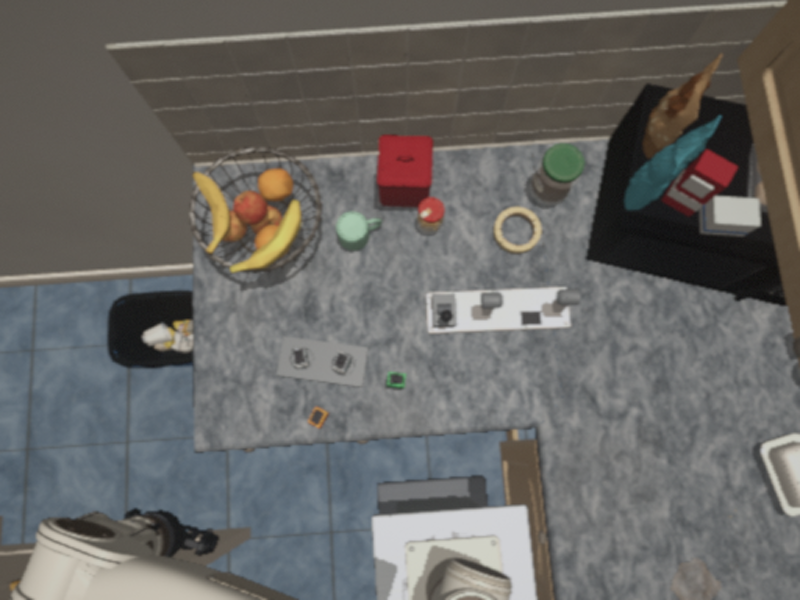

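View pics/side0.png

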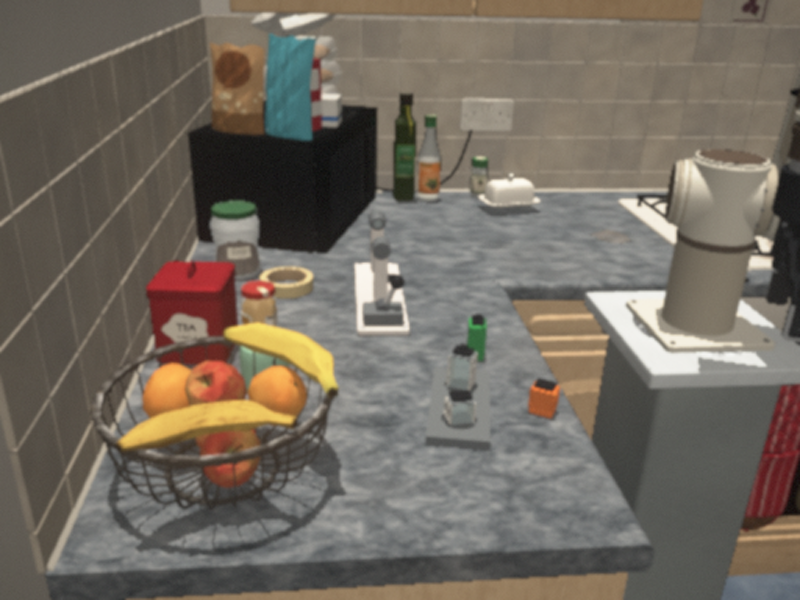

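The top view (800x600) shows these candidates for the reference cell:
- Rack cell at (342,362), which is (462,365) in side and looks tall.
- Rack cell at (300,356), which is (460,405) in side and looks short.
- Green look-alike at (396,380).
- Orange look-alike at (318,417).

The tester is at (500,310) and its lever ball at (446,316). I choose the rack cell at (342,362) and will check it by height and a close crop.

Run:
```python
from h import *
T=dict(np.load("top0.npz")); S=dict(np.load("side0.npz"))
P=pts(T); hsv=cv2.cvtColor(T["color"],cv2.COLOR_RGB2HSV)
k=.64
def sub(u0,v0,u1,v1,f):
    m=np.zeros(P.shape[:2],bool); a=slice(int(v0*k),int(v1*k)),slice(int(u0*k),int(u1*k)); m[a]=f[a]; return m
z=P[...,2]
def rect(m,name):
    p=P[m].astype(np.float32); r=cv2.minAreaRect(p[:,:2].copy()); print(name,m.sum(),np.round(r[0],4),np.round(r[1],4),round(r[2],1),"z",np.round(np.percentile(p[:,2],[5,50,95]),4))
rect(sub(260,325,385,395,(z>.008)&(z<.022)),"rack")
rect(sub(415,275,590,345,(z>.008)&(z<.022)),"testerbase")
rect(sub(480,280,510,312,(z>.122)&(z<.14)),"lamp top"); rect(sub(550,280,590,312,(z>.122)&(z<.14)),"sensor top")
rect(sub(430,285,465,335,(z>.07)&(z<.11)),"ball")
rect(sub(430,285,465,335,(z>.034)&(z<.045)),"block")
for n,b in(("A",(285,340,318,375)),("B",(325,345,360,382))):
    print(n,"maxz",np.round(np.sort(z[sub(*b,z>.03)])[-8:],4)); rect(sub(*b,z>.03),n); rect(sub(*b,(z>.03)&(hsv[...,2]<60)),n+"dark")
# crops
def crop(s,c,w,h,f): 
    x,y=c; return cv2.resize(s["color"][y-h:y+h,x-w:x+w,::-1],None,fx=f,fy=f,interpolation=cv2.INTER_CUBIC)
a=crop(T,(206,229),33,25,6);b=crop(S,(295,245),33,50,6);c=crop(T,(315,200),66,25,6)
a=cv2.copyMakeBorder(a,0,300,0,0,0)
cv2.imwrite("pics/c1.png",np.hstack([a,b])[:600]);
```

```text
rack 1047 [0.4836 0.2435] [0.2465 0.1011] 78.1 z [0.0091 0.0131 0.0182]
testerbase 1675 [ 0.5713 -0.1553] [0.3441 0.1339] 83.2 z [0.0091 0.013  0.018 ]
lamp top 118 [ 0.5618 -0.112 ] [0.0414 0.0291] 86.1 z [0.1229 0.1283 0.1334]
sensor top 119 [ 0.5574 -0.2644] [0.0425 0.0294] 86.7 z [0.123  0.1282 0.1339]
ball 49 [ 0.5414 -0.0199] [0.0229 0.0216] 35.6 z [0.0858 0.0934 0.0994]
block 206 [ 0.5652 -0.0212] [0.0491 0.0702] 89.2 z [0.0348 0.0383 0.0437]
A maxz [0.0571 0.0573 0.0573 0.0582 0.0591 0.0602 1.4087 1.4087]
A 108 [0.3894 0.2039] [0.2981 0.041 ] 42.1 z [0.0364 0.0492 0.0573]Traceback (most recent call last):
  File "<stdin>", line 16, in <module>
  File "<stdin>", line 9, in rect
    return _quantile_unchecked(
        a, q, axis, out, overwrite_input, method, keepdims, weights)
    return _ureduce(a,
                    func=_quantile_ureduce_func,
    ...<5 lines>...
                    overwrite_input=overwrite_input,
                    method=method)
    r = func(a, **kwargs)
    result = _quantile(arr,
                       quantiles=q,
    ...<2 lines>...
                       out=out,
                       weights=wgt)
    slices_having_nans = np.isnan(arr[-1, ...])
                                  ~~~^^^^^^^^^
IndexError: index -1 is out of bounds for axis 0 with size 0
```

```bash
cat >> h.py <<'E'
def ray(s,uv,z):
    uv=np.atleast_2d(np.asarray(uv,float)); d=np.c_[(uv[:,0]-s["cx"])/s["fx"],(uv[:,1]-s["cy"])/s["fy"],np.ones(len(uv))]@rot(s).T
    o=np.array(s["position"]); return o+d*((z-o[2])/d[:,2:3])
def big(m):
    n,l,st,_=cv2.connectedComponentsWithStats(m.astype(np.uint8)); i=1+np.argmax(st[1:,4]); return l==i
E
python3 - <<'E'
from h import *
T=dict(np.load("top0.npz")); S=dict(np.load("side0.npz"))
P=pts(T); z=P[...,2]; hsv=cv2.cvtColor(T["color"],cv2.COLOR_RGB2HSV).astype(int); k=.64
def sub(b,f):
    u0,v0,u1,v1=b; m=np.zeros(z.shape,bool); a=slice(int(v0*k),int(v1*k)),slice(int(u0*k),int(u1*k)); m[a]=f[a]; return m
def rect(m,h,name):
    v,u=np.nonzero(big(m)); q=ray(T,np.c_[u,v],h)[:,:2].astype(np.float32)
    r=cv2.minAreaRect(q); print(name,len(u),"px",u.mean().round(1),v.mean().round(1),np.round(r[0],4),np.round(r[1],4),round(r[2],1),"mean",q.mean(0).round(4))
w=sub((415,275,590,345),(hsv[...,2]>150)&(hsv[...,1]<60)); rect(w,.014,"white base")
g=sub((260,325,385,395),(z>.005)&(z<.03)&(z>0)); 
for b,n in(((285,340,318,375),"A"),((325,345,360,382),"B")):
    zz=z[sub(b,(z>.03)&(z<.2))]; print(n,"z",np.sort(zz)[-8:].round(3))
    for th in(50,70): 
        try: rect(sub(b,hsv[...,2]<th),.05 if n=="A" else .072,n+"dark%d"%th)
        except Exception as e: print(e)
rect(sub((415,275,470,345),(hsv[...,2]<45)),.084,"ball")
rr=T["color"].astype(int); print("rack col",rr[int(375*k),int(320*k)],"counter",rr[int(395*k),int(250*k)],"cellA",rr[222:234,190],"")
def crop(s,c,w,h,f): 
    x,y=c; return cv2.resize(s["color"][y-h:y+h,x-w:x+w,::-1],None,fx=f,fy=f,interpolation=cv2.INTER_CUBIC)
a=crop(T,(206,231),33,20,6);b=crop(S,(295,245),33,50,6);c=crop(T,(285,199),33,20,6); d=crop(T,(340,199),33,10,6)
cv2.imwrite("pics/c1.png",np.hstack([np.vstack([a,c,d]),b]))
E
```

```text
white base 1660 px 320.4 198.2 [ 0.5626 -0.1388] [0.3135 0.0919] 88.4 mean [ 0.5604 -0.1475]
A z [0.056 0.057 0.057 0.057 0.057 0.058 0.059 0.06 ]
attempt to get argmax of an empty sequence
Adark70 6 px 190.5 226.0 [0.4907 0.2906] [0.0033 0.0067] 87.9 mean [0.4907 0.2906]
B z [0.077 0.077 0.078 0.078 0.079 0.08  0.081 0.083]
attempt to get argmax of an empty sequence
Bdark70 13 px 217.5 230.4 [0.4686 0.2015] [0.0096 0.0128] 86.0 mean [0.4673 0.2015]Traceback (most recent call last):
  File "<stdin>", line 16, in <module>
  File "<stdin>", line 7, in rect
  File "h.py", line 18, in big
    n,l,st,_=cv2.connectedComponentsWithStats(m.astype(np.uint8)); i=1+np.argmax(st[1:,4]); return l==i
                                                                       ~~~~~~~~~^^^^^^^^^^
    return _wrapfunc(a, 'argmax', axis=axis, out=out, **kwds)
    return bound(*args, **kwds)
ValueError: attempt to get argmax of an empty sequence
```

Run:
```python
from h import *
T=dict(np.load("top0.npz")); S=dict(np.load("side0.npz"))
def crop(s,c,w,h,f): 
    x,y=c; return cv2.resize(s["color"][y-h:y+h,x-w:x+w,::-1],None,fx=f,fy=f,interpolation=cv2.INTER_CUBIC)
a=crop(T,(206,231),33,25,6);c=crop(T,(285,199),33,25,6);b=crop(S,(295,245),33,50,6)
cv2.imwrite("pics/c1.png",np.hstack([np.vstack([a,c]),b]))
```

```text
(no output)
```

View pics/c1.png

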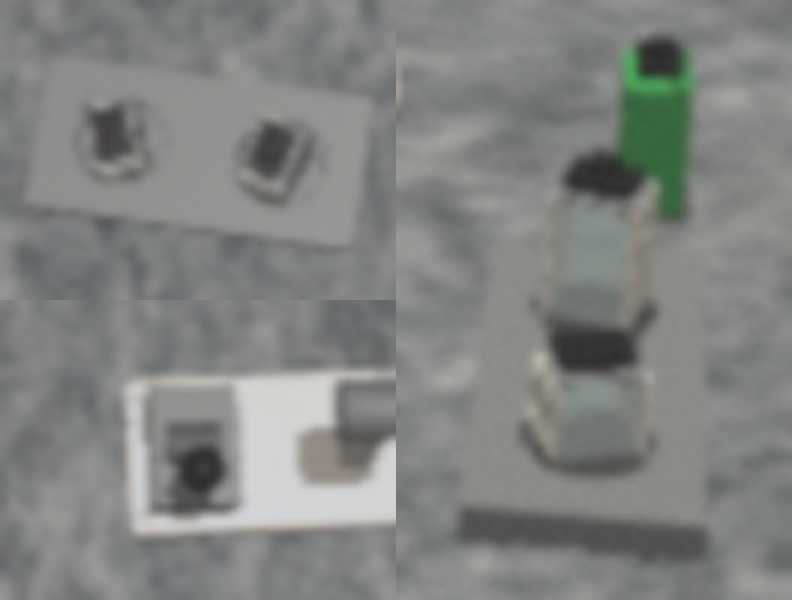

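The crop confirms that the right-hand rack cell (top px about (219,231)) has the round knob and stands taller, with its top measured at about 81 mm. That makes it the reference cell, with its frosted faces roughly along ±x. The other rack cell is short and flat-capped, and the green and orange look-alikes stand outside the rack. The lever ball is at about (0.540, -0.021, 0.084), so I'll do the lever first.

{"op": "send_rows", "data": {
  "targets": [
    {"x": 2.7, "y": -4.9, "az": -7, "grip": 0},
    {"x": 2.7, "y": -4.9, "az": -7, "grip": 0},
    {"x": 2.7, "y": -4.9, "az": -7, "grip": 0},
    {"x": 2.7, "y": -4.9, "az": -7, "grip": 0},
    {"x": 2.7, "y": -4.9, "az": -7, "grip": 0},
    {"x": 2.7, "y": -4.9, "az": -7, "grip": 0},
    {"x": 2.7, "y": -4.9, "az": -7, "grip": 0},
    {"x": 2.7, "y": -4.9, "az": -7, "grip": 0},
    {"x": 2.7, "y": -4.9, "az": -7, "grip": 0},
    {"x": 2.7, "y": -4.9, "az": -7, "grip": 0},
    {"grip": 0},
    {"grip": 0}
  ]
}}

```text
$.targets[0]: bad value
```

Run:
```python
from h import *
o=sensors.observe(); print(o["tool_pos"],o["joint_pos"].round(3),rot(o).round(3),o["contact_force"],o["finger_gap"])
# cell yaw via soft moments of dark cap
T=dict(np.load("top0.npz")); g=cv2.cvtColor(T["color"],cv2.COLOR_RGB2GRAY).astype(float)
for n,(u,v),h in(("ref",(218,230),.068),("other",(190,227),.054)):
    vv,uu=np.mgrid[v-8:v+9,u-8:u+9]; w=np.clip(105-g[v-8:v+9,u-8:u+9],0,60)
    m=big(w>8); w=w*m; q=ray(T,np.c_[uu.ravel(),vv.ravel()],h)[:,:2]; w=w.ravel()/w.sum(); c=w@q; C=((q-c)*w[:,None]).T@(q-c); e,V=np.linalg.eigh(C)
    print(n,m.sum(),c.round(4),np.sqrt(12*e).round(4),"yaw long",np.degrees(np.arctan2(V[1,1],V[0,1])).round(1))
    print(g[v-8:v+9,u-8:u+9].astype(int))
```

```text
[0.18048669 0.46567063 0.23048901] [ 1.201  0.241  0.004  1.335 -0.     1.571] [[-0.932  0.361 -0.001]
 [ 0.361  0.932 -0.002]
 [-0.    -0.002 -1.   ]] [-0.06362351 -0.31827133 -0.90462023] 0.08546477658591863
ref 42 [0.4674 0.2012] [0.0153 0.0226] yaw long 156.9
[[145 145 146 147 146 146 147 146 147 147 148 148 147 148 147 147 146]
 [146 146 146 146 146 146 148 146 146 147 147 147 148 148 148 148 148]
 [147 146 147 146 146 147 149 148 148 147 146 147 147 147 148 148 149]
 [147 146 147 147 146 143 141 143 148 148 141 140 143 145 147 149 149]
 [147 147 147 146 145 139 121 107 111 121 126 125 127 132 141 146 149]
 [146 147 146 143 138 130 110  82  76  85  97 110 119 125 129 139 147]
 [146 146 144 134 123 112  90  71  66  70  77  93 116 125 121 127 141]
 [147 145 137 123 119 106  79  64  64  68  72  89 117 118 109 121 138]
 [146 143 129 115 110  93  72  66  68  69  76  99 117 110 103 123 135]
 [147 142 128 120 108  83  66  63  66  67  84 116 119 102 100 123 133]
 [147 141 128 119 104  80  66  61  62  69  91 114 111  97 107 126 130]
 [147 143 132 121 107  86  73  70  70  81 105 115 104 1
[... 936 characters left out ...]
142 138 126 110  90  71  66  66  70  89 120 123 116 129 138]
 [143 142 140 135 128 123 105  77  68  67  70  85 111 111 106 126 139]
 [142 142 139 129 126 131 113  81  67  68  71  82 100 103 104 125 141]
 [142 142 138 127 128 135 115  83  67  69  71  78  93 111 114 127 141]
 [143 143 139 130 130 130 112  84  71  69  72  74  86 112 118 126 138]
 [142 142 141 133 127 126 112  87  72  74  83  92 101 120 121 116 130]
 [142 143 142 137 126 126 122 104  92  93 109 126 134 136 130 115 126]
 [142 143 143 140 131 130 136 136 135 131 131 131 132 137 132 120 126]
 [143 142 143 142 137 130 123 131 146 150 142 126 111 112 117 122 132]
 [143 143 144 143 143 136 123 117 124 127 123 112 105 107 122 134 140]]
```

{"op": "send_rows", "data": {
  "targets": [
    {"x": 2.7, "y": -4.9, "z": 0, "ax": 0, "ay": 0, "az": -7, "grip": 0},
    {"x": 2.7, "y": -4.9, "z": 0, "ax": 0, "ay": 0, "az": -7, "grip": 0},
    {"x": 2.7, "y": -4.9, "z": 0, "ax": 0, "ay": 0, "az": -7, "grip": 0},
    {"x": 2.7, "y": -4.9, "z": 0, "ax": 0, "ay": 0, "az": -7, "grip": 0},
    {"x": 2.7, "y": -4.9, "z": 0, "ax": 0, "ay": 0, "az": -7, "grip": 0},
    {"x": 2.7, "y": -4.9, "z": 0, "ax": 0, "ay": 0, "az": -7, "grip": 0},
    {"x": 2.7, "y": -4.9, "z": 0, "ax": 0, "ay": 0, "az": -7, "grip": 0},
    {"x": 2.7, "y": -4.9, "z": 0, "ax": 0, "ay": 0, "az": -7, "grip": 0},
    {"x": 2.7, "y": -4.9, "z": 0, "ax": 0, "ay": 0, "az": -7, "grip": 0},
    {"x": 2.7, "y": -4.9, "z": 0, "ax": 0, "ay": 0, "az": -7, "grip": 0},
    {"x": 0, "y": 0, "z": 0, "ax": 0, "ay": 0, "az": 0, "grip": 0}
  ],
  "squeeze": 30
}}

```text
t: 1.48
tool_pos: [0.4517, -0.0269, 0.2306]
orientation: [-2.251, -2.191, 0.001]
contact_force: [-0.8, 0.0, -0.1]
finger_gap: 0.0004
gripper_force: 0.0
```

Run:
```python
from h import *
o=sensors.observe(); print(o["t"],o["tool_pos"],o["joint_pos"].round(3),rot(o).round(3),o["contact_force"],o["finger_gap"])
```

```text
1.475 [ 0.45172089 -0.02686957  0.2305608 ] [-5.900e-02  1.480e-01 -1.130e-01  1.311e+00 -1.000e-03  1.539e+00] [[ 0.027  1.    -0.001]
 [ 1.    -0.027 -0.   ]
 [-0.    -0.001 -1.   ]] [-0.80448736  0.04990218 -0.06710325] 0.0003501010141702524
```

{"op": "send_rows", "data": {
  "targets": [
    {"x": 1.1, "y": 0.2, "z": -5.3, "ax": 0, "ay": 0, "az": 0, "grip": 0},
    {"x": 1.2, "y": 0.2, "z": -5.3, "ax": 0, "ay": 0, "az": 0, "grip": 0},
    {"x": 1.2, "y": 0.2, "z": -5.2, "ax": 0, "ay": 0, "az": 0, "grip": 0},
    {"x": 1.5, "y": 0, "z": 0, "ax": 0, "ay": 0, "az": 0, "grip": 0},
    {"x": 1.5, "y": 0, "z": 0, "ax": 0, "ay": 0, "az": 0, "grip": 0},
    {"x": 1.5, "y": -0.1, "z": 0, "ax": 0, "ay": 0, "az": 0, "grip": 0},
    {"x": 1.5, "y": 0, "z": 0, "ax": 0, "ay": 0, "az": 0, "grip": 0},
    {"x": 1.5, "y": -0.1, "z": 0, "ax": 0, "ay": 0, "az": 0, "grip": 0},
    {"x": 0, "y": 0, "z": 0, "ax": 0, "ay": 0, "az": 0, "grip": 0}
  ]
}}

```text
t: 2.6
tool_pos: [0.5606, -0.0187, 0.0729]
orientation: [-2.242, -2.2, 0.001]
contact_force: [-0.1, 0.3, 0.6]
finger_gap: 0.0004
gripper_force: 0.0
```

Run:
```python
from h import *
o=sensors.observe(); print(o["contact_force"])
S=snapshot("side"); T=snapshot("top")
u,v=proj(S,[.575,-.02,.08])[0].astype(int); a=cv2.resize(S["color"][v-33:v+33,u-33:u+33,::-1],(400,400),interpolation=cv2.INTER_CUBIC)
u,v=proj(T,[.575,-.02,.08])[0].astype(int); b=cv2.resize(T["color"][v-33:v+33,u-33:u+33,::-1],(400,400),interpolation=cv2.INTER_CUBIC)
cv2.imwrite("pics/l1.png",np.hstack([a,b]))
```

```text
[-0.06856808  0.27192038  0.63645644]
```

View pics/l1.png

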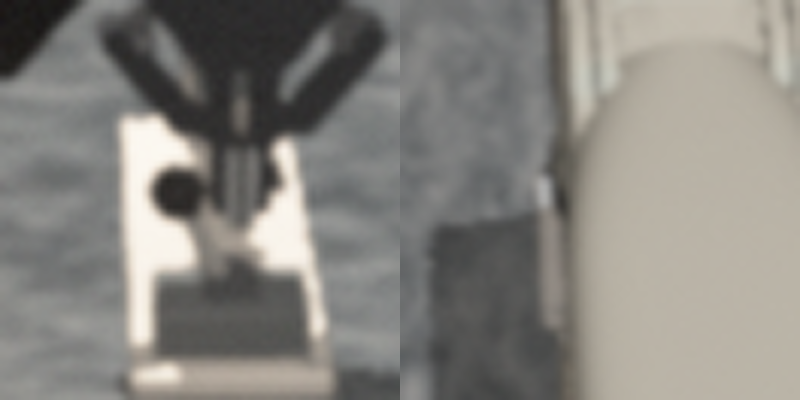

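The ball at (178,190) in the side crop now leans away from the robot, with the fingers against it. I'll push to the stop.

{"op": "send_rows", "data": {
  "targets": [
    {"x": 0.5, "y": 0, "z": 0, "ax": 0, "ay": 0, "az": 0, "grip": 0},
    {"x": 0.4, "y": 0, "z": 0, "ax": 0, "ay": 0, "az": 0, "grip": 0},
    {"x": 0, "y": 0, "z": 0, "ax": 0, "ay": 0, "az": 0, "grip": 0}
  ]
}}

```text
t: 3.08
tool_pos: [0.5643, -0.0194, 0.0728]
orientation: [-2.239, -2.193, 0.011]
contact_force: [-12.0, 0.4, 9.0]
finger_gap: 0.0
gripper_force: 6.2
```

{"op": "send_rows", "data": {
  "targets": [
    {"x": -3, "y": 0, "z": 0, "ax": 0, "ay": 0, "az": 0, "grip": 0},
    {"x": -2.6, "y": 0, "z": 4, "ax": 0, "ay": 0, "az": 0, "grip": 0},
    {"x": -1.6, "y": 3, "z": 5, "ax": 0, "ay": 0, "az": -4, "grip": 7},
    {"x": -1.6, "y": 5, "z": 4, "ax": 0, "ay": 0, "az": -4, "grip": 7},
    {"x": -1.6, "y": 5, "z": 0, "ax": 0, "ay": 0, "az": -4, "grip": 7},
    {"x": 0, "y": 5, "z": 0, "ax": 0, "ay": 0, "az": -4, "grip": 7},
    {"x": 0, "y": 0, "z": 0, "ax": 0, "ay": 0, "az": 0, "grip": 7}
  ]
}}

```text
t: 3.95
tool_pos: [0.4664, 0.1606, 0.2017]
orientation: [2.523, 1.871, 0.003]
contact_force: [0.5, -0.9, -0.8]
finger_gap: 0.07
gripper_force: 0.0
```

Run:
```python
from h import *
o=sensors.observe(); R_=rot(o); print(o["tool_pos"],np.degrees(np.arctan2(R_[1,1],R_[0,1])),o["contact_force"],R_[:,2],o["finger_gap"])
S=snapshot("side"); T=snapshot("top"); np.savez("side1.npz",**S)
for s,n in((S,"S"),(T,"T")):
    g=cv2.cvtColor(s["color"],cv2.COLOR_RGB2GRAY); P=pts(s); d=np.linalg.norm(P[...,:2]-[.58,-.021],axis=-1)
    m=big((d<.05)&(P[...,2]>.065)&(P[...,2]<.11)); print(n,m.sum(),np.median(P[m],0).round(4),P[m].max(0).round(3))
# ref cell in side view: corners by colour, predicted model projected as markers
u,v=proj(S,[.467,.201,.045])[0].astype(int)
a=cv2.resize(S["color"][v-25:v+25,u-25:u+25,::-1],(600,600),interpolation=cv2.INTER_CUBIC)
yaw=np.radians(-23);c=np.array([.4674,.2012]);
for z,hx,hy,col in((.016,.018,.014,(0,0,255)),(.066,.018,.014,(0,0,255)),(.068,.014,.010,(0,255,255))):
  for sx in(-1,1):
    for sy in(-1,1):
      p=np.r_[c+[sx*hx*np.cos(yaw)-sy*hy*np.sin(yaw),sx*hx*np.sin(yaw)+sy*hy*np.cos(yaw)],z]
      q=(proj(S,p)[0]-[u-25,v-25]+.5)*12; cv2.circle(a,tuple(q.astype(int)),4,col,1 if sy<0 else -1)
cv2.imwrite("pics/r1.png",a)
```

```text
[0.46640159 0.16058934 0.20170342] -16.87583982611032 [ 0.53281238 -0.87242196 -0.7811093 ] [ 0.00158309  0.0011298  -0.99999811] 0.06995768219139731
S 87 [ 0.5882 -0.0178  0.0866] [ 0.601 -0.008  0.098]
T 55 [ 0.5886 -0.0213  0.0922] [ 0.605 -0.011  0.1  ]
```

View pics/r1.png

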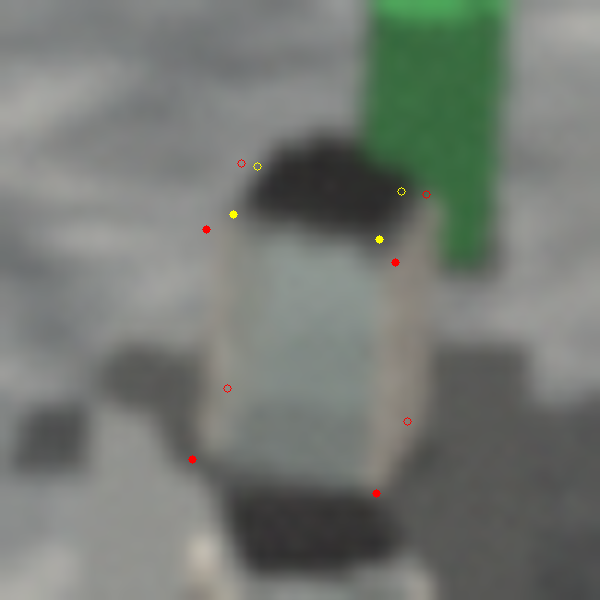

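The lever ball has moved to x≈0.59 and rests at its stop. In the side crop the cell's cap spans about (248..415, 135..235). Against the prediction it sits about 2.8 mm nearer the robot, with yaw slightly more negative (about -26°). I'll aim for (0.4655, 0.2005).

{"op": "send_rows", "data": {
  "targets": [
    {"x": -0.1, "y": 4, "z": -2, "ax": 0, "ay": 0, "az": -9, "grip": 7},
    {"x": 0, "y": 0, "z": -4, "ax": 0, "ay": 0, "az": 0, "grip": 7},
    {"x": 0, "y": 0, "z": -4, "ax": 0, "ay": 0, "az": 0, "grip": 7},
    {"x": 0, "y": 0, "z": -3, "ax": 0, "ay": 0, "az": 0, "grip": 7},
    {"x": 0, "y": 0, "z": -3, "ax": 0, "ay": 0, "az": 0, "grip": 7},
    {"x": 0, "y": 0, "z": -2, "ax": 0, "ay": 0, "az": 0, "grip": 7},
    {"x": 0, "y": 0, "z": 0, "ax": 0, "ay": 0, "az": 0, "grip": 7}
  ]
}}

```text
t: 4.92
tool_pos: [0.4643, 0.1955, 0.0197]
orientation: [-2.668, -1.657, 0.007]
contact_force: [0.7, 0.3, 0.5]
finger_gap: 0.07
gripper_force: 0.0
```

Run:
```python
from h import *
o=sensors.observe(); R_=rot(o); print(o["tool_pos"],np.degrees(np.arctan2(R_[1,1],R_[0,1])),o["contact_force"],R_[:,2])
S=snapshot("side"); u,v=proj(S,[.467,.201,.045])[0].astype(int)
a=cv2.resize(S["color"][v-30:v+30,u-40:u+40,::-1],(800,600),interpolation=cv2.INTER_CUBIC)
cv2.imwrite("pics/g1.png",a)
```

```text
[0.46430772 0.19548574 0.01965774] -26.310067975360198 [0.65462532 0.28271667 0.49422519] [-0.00393953 -0.0019071  -0.99999042]
```

View pics/g1.png

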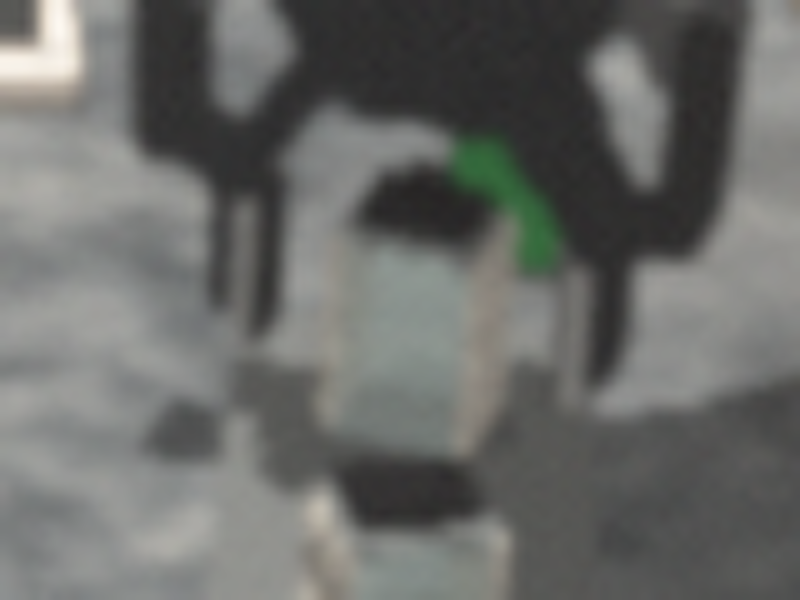

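The fingers straddle the frosted faces, with tips at (245,345) and (575,400) and the cell between them. The TCP is 5 mm short in y, so I'll correct that and close.

{"op": "send_rows", "data": {
  "targets": [
    {"x": 0.1, "y": 0.5, "z": 0.2, "ax": 0, "ay": 0, "az": 0, "grip": 7},
    {"x": 0, "y": 0, "z": 0, "ax": 0, "ay": 0, "az": 0, "grip": 5},
    {"x": 0, "y": 0, "z": 0, "ax": 0, "ay": 0, "az": 0, "grip": 4.2},
    {"x": 0, "y": 0, "z": 0, "ax": 0, "ay": 0, "az": 0, "grip": 3.8},
    {"x": 0, "y": 0, "z": 0, "ax": 0, "ay": 0, "az": 0, "grip": 3.5},
    {"x": 0, "y": 0, "z": 0, "ax": 0, "ay": 0, "az": 0, "grip": 3},
    {"x": 0, "y": 0, "z": 0, "ax": 0, "ay": 0, "az": 0, "grip": 3}
  ],
  "squeeze": 30
}}

```text
t: 5.85
tool_pos: [0.4667, 0.2027, 0.0236]
orientation: [-2.667, -1.66, -0.001]
contact_force: [-1.4, 0.3, 5.7]
finger_gap: 0.0357
gripper_force: 30.1
```

{"op": "send_rows", "data": {
  "targets": [
    {"x": 0, "y": 0, "z": 0.5, "ax": 0, "ay": 0, "az": 0, "grip": 3},
    {"x": 0, "y": 0, "z": 1.5, "ax": 0, "ay": 0, "az": 0, "grip": 3},
    {"x": 0, "y": 0, "z": 3, "ax": 0, "ay": 0, "az": 0, "grip": 3},
    {"x": 0, "y": 0, "z": 4, "ax": 0, "ay": 0, "az": 0, "grip": 3},
    {"x": 0, "y": 0, "z": 4, "ax": 0, "ay": 0, "az": 0, "grip": 3},
    {"x": 0, "y": 0, "z": 2, "ax": 0, "ay": 0, "az": 0, "grip": 3},
    {"x": 0, "y": 0, "z": 0, "ax": 0, "ay": 0, "az": 0, "grip": 3}
  ]
}}

```text
t: 6.72
tool_pos: [0.4679, 0.2031, 0.1756]
orientation: [2.666, 1.66, 0.008]
contact_force: [-0.5, 1.3, -1.6]
finger_gap: 0.0357
gripper_force: 29.8
```

Run:
```python
from h import *
o=sensors.observe(); R_=rot(o); print(o["tool_pos"],np.degrees(np.arctan2(R_[1,1],R_[0,1])),o["contact_force"],R_[:,2])
S=snapshot("side"); np.savez("side2.npz",**S); t=o["tool_pos"]; u,v=proj(S,t+[0,0,.019])[0].astype(int)
a=cv2.resize(S["color"][v-36:v+36,u-48:u+48,::-1],(800,600),interpolation=cv2.INTER_CUBIC); f=800/96
c=t+R_[:,2]*-.0187
for zz in(-.025,.025):
  for sx in(-1,1):
    for sy in(-1,1):
      p=c+R_[:,1]*.018*sx+R_[:,0]*.014*sy+[0,0,zz]; q=(proj(S,p)[0]-[u-48,v-36]+.5)*f; cv2.circle(a,tuple(q.astype(int)),4,(0,0,255),-1 if R_[1,0]*sy>0 else 1)
cv2.imwrite("pics/h1.png",a)
```

```text
[0.46790236 0.20311373 0.1756477 ] -26.190539639926566 [-0.48115339  1.27793355 -1.56954783] [ 0.00460031  0.00196544 -0.99998749]
```

View pics/h1.png

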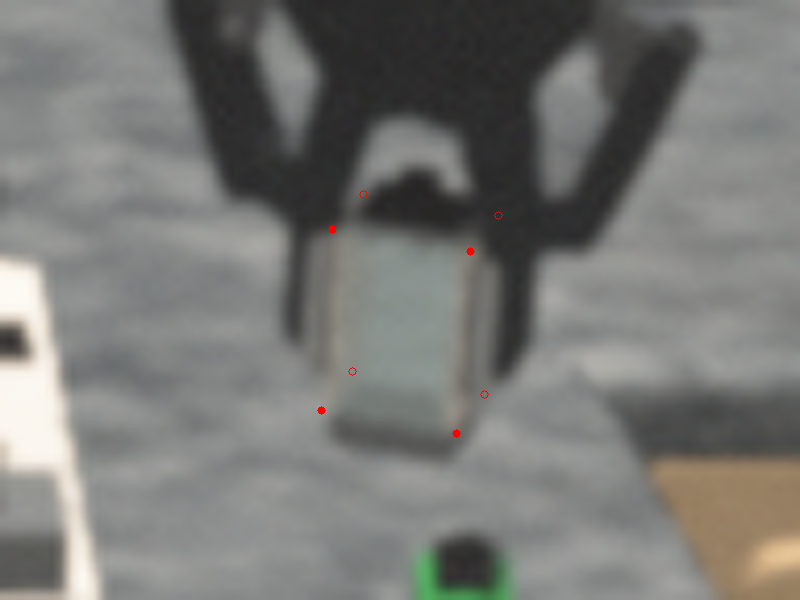

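The cell is held upright by its frosted faces with the windows free (window at about (405,320)). Next I'll check its offset across the pads from the depth image, relative to the fingers.

Run:
```python
from h import *
o=sensors.observe(); R_=rot(o); S=dict(np.load("side2.npz")); P=(pts(S)-o["tool_pos"])@R_
x,y,z=P[...,0],P[...,1],P[...,2]; ok=(abs(x)<.04)
print("facing sign",R_[1,0])
def st(n,m): print(n,m.sum(),"x med %.4f std %.4f"%(np.median(x[m]),x[m].std()),"y %.4f %.4f z %.4f %.4f"%(*np.percentile(y[m],[2,98]),*np.percentile(z[m],[2,98])))
st("window",ok&(abs(y)<.012)&(z>-.035)&(z<.008))
for y0,y1 in((-.034,-.029),(-.029,-.024),(-.024,-.018),(-.018,-.013),(-.013,0),(0,.013),(.013,.018),(.018,.024),(.024,.029),(.029,.034)): st("%.3f"%y0,ok&(y>y0)&(y<y1)&(z>-.03)&(z<-.008))
g=cv2.cvtColor(S["color"],cv2.COLOR_RGB2GRAY); st("knob/cap",ok&(abs(y)<.02)&(z<-.045)&(z>-.062)&(g<70))
st("below tip",ok&(abs(y)<.025)&(z>0.004)&(z<.022))
```

```text
facing sign 0.8973280938016124
window 198 x med 0.0108 std 0.0016 y -0.0113 0.0111 z -0.0343 0.0071
-0.034 19 x med 0.0041 std 0.0055 y -0.0315 -0.0292 z -0.0296 -0.0131
-0.029 21 x med 0.0062 std 0.0021 y -0.0286 -0.0243 z -0.0296 -0.0109
-0.024 32 x med 0.0100 std 0.0022 y -0.0240 -0.0183 z -0.0296 -0.0090
-0.018 25 x med 0.0108 std 0.0021 y -0.0176 -0.0130 z -0.0291 -0.0086
-0.013 55 x med 0.0108 std 0.0018 y -0.0120 -0.0007 z -0.0293 -0.0087
0.000 57 x med 0.0107 std 0.0016 y 0.0007 0.0128 z -0.0297 -0.0089
0.013 21 x med 0.0104 std 0.0014 y 0.0131 0.0177 z -0.0286 -0.0101
0.018 25 x med 0.0104 std 0.0015 y 0.0183 0.0236 z -0.0295 -0.0095
0.024 13 x med 0.0073 std 0.0019 y 0.0241 0.0287 z -0.0289 -0.0121
0.029 11 x med 0.0063 std 0.0009 y 0.0291 0.0321 z -0.0286 -0.0117
knob/cap 84 x med 0.0057 std 0.0042 y -0.0194 0.0191 z -0.0603 -0.0460
below tip 76 x med 0.0094 std 0.0053 y -0.0175 0.0156 z 0.0042 0.0153
```

Cell offset across the pads is about -2.4 mm along tool x, by both methods. Now I'll carry it above the tester gap.

{"op": "send_rows", "data": {
  "targets": [
    {"x": 0, "y": -2, "z": 2, "ax": 0, "ay": 0, "az": 2, "grip": 3},
    {"x": 1, "y": -4, "z": 0, "ax": 0, "ay": 0, "az": 2.5, "grip": 3},
    {"x": 1, "y": -4, "z": 0, "ax": 0, "ay": 0, "az": 2.5, "grip": 3},
    {"x": 1, "y": -4, "z": 0, "ax": 0, "ay": 0, "az": 2.5, "grip": 3},
    {"x": 1, "y": -4, "z": 0, "ax": 0, "ay": 0, "az": 2.5, "grip": 3},
    {"x": 1, "y": -4, "z": 0, "ax": 0, "ay": 0, "az": 2.5, "grip": 3},
    {"x": 1, "y": -4, "z": 0, "ax": 0, "ay": 0, "az": 2.5, "grip": 3},
    {"x": 1, "y": -4, "z": 0, "ax": 0, "ay": 0, "az": 2.5, "grip": 3},
    {"x": 1, "y": -4, "z": 0, "ax": 0, "ay": 0, "az": 2.5, "grip": 3},
    {"x": 1, "y": -4, "z": 0, "ax": 0, "ay": 0, "az": 2.5, "grip": 3},
    {"x": 0.3, "y": -1, "z": 0, "ax": 0, "ay": 0, "az": 0, "grip": 3},
    {"x": 0, "y": 0, "z": 0, "ax": 0, "ay": 0, "az": 0, "grip": 3}
  ]
}}

```text
t: 8.28
tool_pos: [0.5588, -0.1875, 0.1916]
orientation: [-2.253, -2.185, 0.002]
contact_force: [0.1, 0.3, -0.8]
finger_gap: 0.0361
gripper_force: 29.9
```

```bash
cat > st.py <<'E'
from h import *
o=sensors.observe(); R_=rot(o); print(o["tool_pos"].round(4),np.degrees(np.arctan2(R_[1,1],R_[0,1])).round(2),R_[:,2].round(4),o["contact_force"].round(2),abs(o["joint_vel"]).max())
E
python3 st.py
```

```text
[ 0.5588 -0.1875  0.1916] -1.77 [-0.0028  0.0014 -1.    ] [ 0.1   0.3  -0.84] 0.028914181595654873
```

{"op": "send_rows", "data": {
  "targets": [
    {"x": 0.2, "y": 0.1, "z": -2, "ax": 0, "ay": 0, "az": 0, "grip": 3},
    {"x": 0, "y": 0, "z": -2, "ax": 0, "ay": 0, "az": 0, "grip": 3},
    {"x": 0, "y": 0, "z": -2, "ax": 0, "ay": 0, "az": 0, "grip": 3},
    {"x": 0, "y": 0, "z": -2, "ax": 0, "ay": 0, "az": 0, "grip": 3},
    {"x": 0, "y": 0, "z": -1.4, "ax": 0, "ay": 0, "az": 0, "grip": 3},
    {"x": 0, "y": 0, "z": 0, "ax": 0, "ay": 0, "az": 0, "grip": 3},
    {"x": 0, "y": 0, "z": 0, "ax": 0, "ay": 0, "az": 0, "grip": 3},
    {"x": 0, "y": 0, "z": 0, "ax": 0, "ay": 0, "az": 0, "grip": 3}
  ]
}}

```text
t: 9.28
tool_pos: [0.5623, -0.1866, 0.1003]
orientation: [2.253, 2.187, 0.001]
contact_force: [0.3, 0.7, -1.2]
finger_gap: 0.0358
gripper_force: 29.9
```

```bash
python3 st.py
python3 - <<'E'
from h import *
S=snapshot("side"); T=snapshot("top")
u,v=proj(S,[.561,-.15,.115])[0].astype(int)
a=cv2.resize(S["color"][v-45:v+45,u-45:u+45,::-1],(600,600),interpolation=cv2.INTER_CUBIC)
cv2.imwrite("pics/f1.png",a)
# side view: refine z/x of beam via lamp barrel circle
f=600/90
for p in([.5612,-.1888,.115],[.5612,-.1888,.080]): print(((proj(S,p)[0]-[u-45,v-45]+.5)*f).round())
yd=np.array([.028,1,0])
print("lamp near face",((proj(S,np.array([.5612,-.1888,.115])+.098*yd)[0]-[u-45,v-45]+.5)*f).round())
P=pts(S); n=np.array([1,-.028]); 
m=(abs(P[...,0]-.562)<.03)&(abs(P[...,1]+.09)<.012)&(P[...,2]>.09)&(P[...,2]<.14); q=P[m]; print("lamp end",m.sum(),q.min(0).round(4),q.max(0).round(4),q.mean(0).round(4))
E
```

```text
[ 0.5623 -0.1866  0.1003] -1.69 [ 1.9e-03 -6.0e-04 -1.0e+00] [ 0.28  0.71 -1.2 ] 0.00259529489851745
[301. 276.]
[299. 350.]
lamp near face [311. 354.]
lamp end 116 [ 0.5443 -0.1019  0.099 ] [ 0.5753 -0.089   0.1317] [ 0.5608 -0.0949  0.1171]
```

View pics/f1.png

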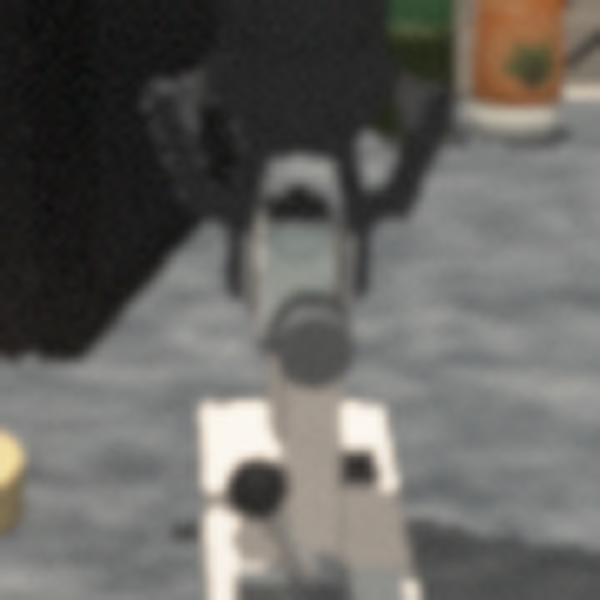

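The side view shows the cell hanging between the barrels. Its window centre is about (303,260), the lamp end is at (315,348), and the lever ball leans away at (258,487). x and y match, and z is about 3 mm high, so a final trim is needed.

{"op": "send_rows", "data": {
  "targets": [
    {"x": -0.1, "y": 0, "z": -0.3, "ax": 0, "ay": 0, "az": 0, "grip": 3},
    {"x": 0, "y": 0, "z": 0, "ax": 0, "ay": 0, "az": 0, "grip": 3},
    {"x": 0, "y": 0, "z": 0, "ax": 0, "ay": 0, "az": 0, "grip": 3},
    {"x": 0, "y": 0, "z": 0, "ax": 0, "ay": 0, "az": 0, "grip": 3},
    {"x": 0, "y": 0, "z": 0, "ax": 0, "ay": 0, "az": 0, "grip": 3}
  ]
}}

```text
t: 10.0
tool_pos: [0.5606, -0.1865, 0.0962]
orientation: [2.254, 2.188, 0.0]
contact_force: [-0.6, -0.9, -0.6]
finger_gap: 0.0357
gripper_force: 29.9
```

```bash
python3 st.py
python3 - <<'E'
from h import *
o=sensors.observe(); R_=rot(o); S=snapshot("side"); P=(pts(S)-o["tool_pos"])@R_; x,y,z=P[...,0],P[...,1],P[...,2]
m=(abs(x)<.04)&(abs(y)<.012)&(z>-.035)&(z<-.01); a=(abs(x)<.04)&(abs(y)>.018)&(abs(y)<.024)&(z>-.03)&(z<-.008)
print(m.sum(),np.median(x[m]),a.sum(),np.median(x[a]))
E
```

```text
[ 0.5606 -0.1865  0.0962] -1.69 [ 0. -0. -1.] [-0.59 -0.91 -0.61] 0.0013018273174289188
56 0.010722244993597075 28 0.01034019125757514
```

{"op": "send_rows", "data": {
  "targets": [
    {"x": 0, "y": 0, "z": 0.1, "ax": 0, "ay": 0, "az": 0, "grip": 3},
    {"x": 0, "y": 0, "z": 0, "ax": 0, "ay": 0, "az": 0, "grip": 3},
    {"x": 0, "y": 0, "z": 0, "ax": 0, "ay": 0, "az": 0, "grip": 3},
    {"x": 0, "y": 0, "z": 0, "ax": 0, "ay": 0, "az": 0, "grip": 3}
  ]
}}

```text
t: 10.55
tool_pos: [0.5605, -0.1864, 0.0972]
orientation: [-2.254, -2.188, 0.0]
contact_force: [0.0, -0.1, -0.2]
finger_gap: 0.0357
gripper_force: 29.9
```

```bash
python3 st.py; python3 -c "
from bench import ctrl; print(ctrl.sign_off())"
```

```text
[ 0.5605 -0.1864  0.0972] -1.69 [-0.  0. -1.] [ 0.04 -0.07 -0.18] 0.001388329372802954
the job is handed in; nothing more can be done
None
```

Job handed in at about 10.5 s: the lamp lever is pushed to its stop, and the reference cell is held still and upright by its frosted faces, centred in the beam to within about 2 mm by my measurements, with its windows facing the lamp and sensor.

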